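# Press a pin home and show the plate's underside to the camera

### The job

Push the handle of the small lever press all the way down to its stop, so that the brass pin under the ram is pressed home in the aluminium plate, and let the handle come back up. Then draw the plate out from under the ram and hold it in the air before the little inspection camera, right way up, with the underside square to the lens and the pin in the centre of the view at the focus distance of 12 cm from the lens. Finish while holding it there still, touching nothing else with it, and leave the camera's setting and the things lying around as they are.

Things in the scene. Friction and masses are not known exactly. Their poses are not given: they have to be found in the camera images.
- press: Grey bench lever press, bolted down. Origin: on the table under the die; z up. Base plate x -55..95, y -185..65 mm, 15 mm thick. Column behind (x 45..90, y -25..25, to z 115 mm) and overhanging head (x -25..90, y -42..24, z 110..160 mm). A steel ram, 18 mm thick, hangs from it over the die, its end at z 86 mm, dropping 18 mm at full stroke.
- die (a point): Top centre of the die, 60 mm above the table, under the ram: two steel cheeks 44 mm long in the press's y, 18 mm gap between. The plate lies on the die and on a steel rest post (24 x 22 mm, top also at z 60 mm) 160 mm to the press's -y side; between them (22 to 149 mm from the die) it is free, with 45 mm of air below it.
- press_lever (a joint): Lever angle, rad: 0 = up at rest (rising 0.35 rad towards the handle), 0.6 = down at the stop (0.25 rad below level). A spring returns it; about 3 N at the handle starts it, 7 to 8 N bring it to the stop. The ram follows at 30 mm per rad and reaches the pin after about 0.4 rad.
- press_handle (a point): Centre of the black cross grip at the lever's end: a bar 22 mm thick, 70 mm long along the press's x axis, 190 mm from the pivot. At rest it is 148 mm to the press's +y side of the die, 245 mm above the table; at the stop 133 mm above the table. Turns with the lever.
- press_pivot (a point): Pivot of the lever, 180 mm above the table, 30 mm to the press's -y side of the die. The lever swings about the press's x axis, in the press's y-z plane.
- plate: Flat aluminium plate 30 x 190 x 5 mm (x, y, z), about 80 g, lying loose and level, underside 60 mm above the table. Origin: centre of its underside; y along its length to the pin end, z out of its upper face. It follows the press's y axis to about 2 degrees: pin under the ram, other end 175 mm out to the press's -y side.
- pin (a joint): How far the brass pin is in the plate, m: 0 = its head (14 mm wide, 3 mm thick) stands 6 mm clear of the plate's upper face; 0.006 = home, head on the plate, 8 mm thick shank 6 mm out of the underside. Sits tight (about 6 N), stays where pressed. Once home and the lever up, 18 mm of air lie between head and ram.
- plate_pin_under (a point): Point where the pin's axis meets the plate's underside, 80 mm from the plate's origin along the plate's y and 15 mm from its end. Axes as the plate's.
- camera: Stand of the inspection camera, fixed to the table: black round foot 90 mm wide, thin post, fork up to 121 mm. Origin: on the table under the post; it faces its own -x.
- lens (a point): Centre of the camera's front glass, z axis out along the line of sight. Head 36 x 40 mm with a bright 30 mm lens barrel, tipped in its fork: it looks up, leaning 0.32 to 0.72 rad from the vertical towards the stand's -x, the robot's side (set anew each time, held by friction: do not push it).
- focus (a point): Point in the air 120 mm in front of the lens on its line of sight, where the pin must be shown; same axes as lens.
- jar: Bystander: clear screw-top jar, 64 mm wide, 85 mm tall, upright. Origin: centre of its underside.
- screwdriver: Bystander: screwdriver lying on the table.
- tape: Bystander: roll of tape lying flat, 100 mm wide, 25 mm tall. Origin: centre of its underside.
Not all that is in view belongs to the job. Leave any orange look-alike of the plate alone. Several things have the shape of the camera; the one meant has the colours described above.

How it is judged (in metres and radians):
On the way, in this order (a step that is already met when the one before it is completed fails the run):
1. the lever is down at its stop and the pin is pressed home (value of joint press_lever above 0.55 rad and value of joint pin above 0.0045 m), for 0.1 s.
2. the lever is back up (value of joint press_lever below 0.08 rad), for 0.1 s.
At the end, for the whole second after the job is handed in: Plate held still by the fingers alone, clear of press and camera, right way up, underside square to the lens within 0.18 rad, the pin's point on the underside within 15 mm of the focus point; pin at least 4.5 mm in, lever up (below 0.08 rad) (distance between plate_pin_under and focus below 0.015 m and angle between the z axis of plate and the z axis of focus, either way round below 0.18 rad and angle between plate's own z axis and vertical below 1 rad and height (world z) of plate above 0.12 m and value of joint pin above 0.0045 m and value of joint press_lever below 0.08 rad and contact force between plate and the fingers above 2 N and contact force between plate and press below 0.05 N and contact force between plate and camera below 0.05 N and linear speed of plate below 0.02 m/s and angular speed of plate below 0.15 rad/s); the arm keeps its last pose, push and grip.
It fails at once if the camera's setting is knocked off (focus point moved more than 15 mm) (distance of focus from where it was at the start of the episode above 0.015 m).
It fails at once if the jar, screwdriver or tape is moved more than 30 mm (distance of any of jar, screwdriver, tape from where it was at the start of the episode above 0.03 m).
It also fails if it takes over 61 s, if anything falls off the work surface, if the arm or the gripper's body presses on something with over 40 N, if the wrist force passes 120 N, or if a joint passes its speed limit or range.

### The arm

A 6-joint arm with a two-finger parallel gripper is mounted at the origin on the work surface. World frame = base frame: x ahead of the robot, y to its left, z up, the work surface at z = 0. Lengths are in mm, angles in rad, forces in N, time in s.
With the tool pointing down it reaches from about 150 to 775 mm from the base axis. Payload 6.1 kg.
Tool frame: the origin (TCP) lies midway between the tips of the shut fingers; the grasp point (between the pads) lies 19 mm behind it; z points along the fingers, y is the direction in which the jaws open and shut (so a half turn about z gives the same grasp; the last joint's range is limited). The gripper opens to 85 mm and grips with 20 to 120 N. Pads are 22 mm wide; open, the fingers measure 114 mm over their backs; the gripper's body (76 mm by 85 mm) begins 54 mm behind the grasp point. The pads swing forward as they close: fully open they stand 13 mm farther back than shut.
Start: joints at [1.153, 0.126, -0.04, 1.405, 0, 1.571], TCP at [213.011, 479.828, 231.295] pointing down, gripper open.
Joint ranges: [-2.72, 2.72], [-0.95, 1.95], [-1.27, 1.35], [-1.78, 2.02], [-1.46, 1.47], [-3.14, 3.14]. Speed limits (rad/s): [2.39, 2.39, 3.01, 3.14, 3.14, 3.14].

### API

Orientations are given as a rotation vector (axis times angle).
In Python, from workcell import bot gives the robot as it stands.
- The arm moves only by the tool apply_moves, never from a script. Its argument "series" is text: rows parted by semicolons, each of 6 numbers parted by spaces: the shift along the tool's x, y, z in units of 25 mm (1.0 is 25 mm), then the turn, a rotation vector about the tool's x, y, z in units of 5 degrees (1.0 is 5 degrees). In form: tx ty tz ax ay az; .... A call has exactly 5 rows; each row shifts and turns the pose as measured when the row begins, along the tool's axes as they then stand; what a row does not reach is not made up. A row lasts 1/12 s, in which the tool goes at most 41.7 mm and 7.16 degrees, less where a joint would pass 70% of its speed; a pose out of reach is approached as far as the arm can. A call is refused whole if a number of a shift passes 1 or a number of a turn 1, either way. A call with a gripper value outside its range is refused whole. "gripper" is the finger opening in mm, from 0 to 85.4, set as the call begins (left out, the last holds). The fingers move at their own pace and stop on an object; "grip_force" is the grip in N (left out, the last holds). Time passes only in rows, so rows that do not move let the fingers close, or fill a call up. It gives the time, the measured TCP pose, the force and the opening at its end, in the units of the state.
- bot.sense(): the state, without advancing time (a new reading comes with each control period).
- bot.capture(name): name is "scene" or "top" or "wrist"; returns (picture, depth): 384x512x3 uint8, red, green, blue; 384x512 float32, mm along the optical axis (not along the pixel's ray), 0 where there is no reading.
- bot.get_calibration(name): a dict with "fx", "fy", "cx", "cy" (pixels), "R" (3x3) and "t" (3): a world point X has camera coordinates R X + t. Camera axes: x right, y down, z forward; pixel columns grow to the right and rows downward; lengths in mm; the calibration is good to about 2 mm. A picture is of the moment at which its call begins: read the wrist's pose just before it. get_calibration takes no time and is no camera call; for the wrist camera it gives the pose at the moment of the call.
- bot.close_job(): hands the job in, once; it reports no verdict.
The state is a dict: "time": time; "qpos": joint angles; "qd": joint speeds; "joint_efforts": joint torques, N m; "tcp_pos": TCP position; "eef_rot": TCP orientation; "ft_force": force on the tool from outside, world axes, zero at the start; "moment": the same for the moment, N m; "gripper_width": finger opening in mm.
Only numpy, scipy, OpenCV 4.12 (cv2) and the standard library are available. Lean on these libraries where they do the work, as an engineer would, in place of code of your own. Each camera call takes 0.05 s, during which the arm holds its last target.

## Working session

There is one attempt and no reset: what is moved stays moved. The work goes in short steps, Python scripts to look and compute and a tool call to move; the robot and the scene stay as the last step left them, time stands still between calls to the robot, and variables do not carry over. Pictures are saved under pics/ and viewed, and the job is handed in when it is done.

Besides the shell and the picture viewer there is one more tool, called after "Request:" as name(argument=value, ...) on one line, values as JSON. apply_moves: Moves the arm, as the interface text tells. Its arguments: {"type":"object","properties":{"series":{"type":"string"},"gripper":{"type":"number"},"grip_force":{"type":"number"}},"required":["series"]}

```bash
ls -la; mkdir -p pics
python3 - <<'E'
from workcell import bot
import cv2,numpy as np
print(bot.sense())
for n in ["scene","top"]:
    p,d=bot.capture(n)
    cv2.imwrite(f"pics/{n}0.png",p[:,:,::-1]); np.save(f"pics/{n}0_d.npy",d); np.save(f"pics/{n}0_p.npy",p)
    c=bot.get_calibration(n); print(n,{k:np.round(v,4).tolist() for k,v in c.items()})
E
```

```text
total 12
drwxr-xr-x  3 agent agent 4096 Dec  5 23:55 .
drwxr-xr-x 23 root  root  4096 Dec  5 23:55 ..
drwxr-xr-x  2 agent agent 4096 Dec  5 23:55 pics
{'time': 0.0, 'qpos': array([ 1.15300809e+00,  1.26417266e-01, -4.06069990e-02,  1.40535356e+00,
        1.55711467e-05,  1.57075596e+00]), 'qd': array([ 4.27044906e-04,  1.72261245e-04, -9.92293482e-04,  1.87465333e-04,
        5.04593956e-05,  7.44139288e-04]), 'joint_efforts': array([ 8.28908887e-04, -4.35915756e+01,  3.52925205e+01,  1.73480163e-02,
        8.04256229e-05,  5.63009905e-07]), 'tcp_pos': array([212.85349295, 479.49499967, 230.50935007]), 'eef_rot': array([-6.51364405e-01, -3.07297355e+00,  2.42485176e-03]), 'ft_force': array([0.32130031, 0.28863667, 0.45730959]), 'moment': array([ 0.09017338,  0.00997383, -0.00578628]), 'gripper_width': 85.44689807757477}
scene {'fx': 369.5745, 'fy': 369.5745, 'cx': 250.0336, 'cy': 189.3487, 'R': [[0.7919, 0.6107, -0.0042], [0.3258, -0.4283, -0.8429], [-0.5165, 0.666, -0.5381]], 't': [-485.8311, -56.9307, 1716.3298]}
top {'fx': 392.4874, 'fy': 392.4874, 'cx': 262.7486, 'cy': 197.8561, 'R': [[-0.0139, -0.9999, -0.0073], [-0.9959, 0.0145, -0.0891], [0.0892, 0.006, -0.996]], 't': [27.6255, 623.8098, 1315.3621]}
```

View pics/scene0.png

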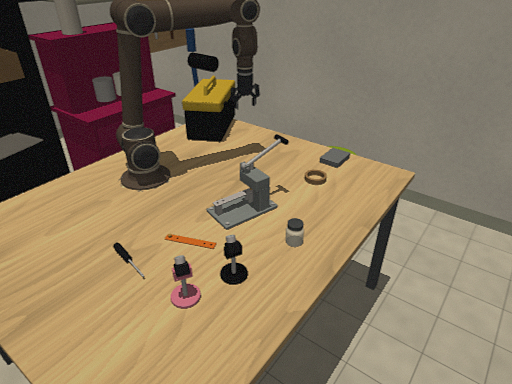

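View pics/top0.png

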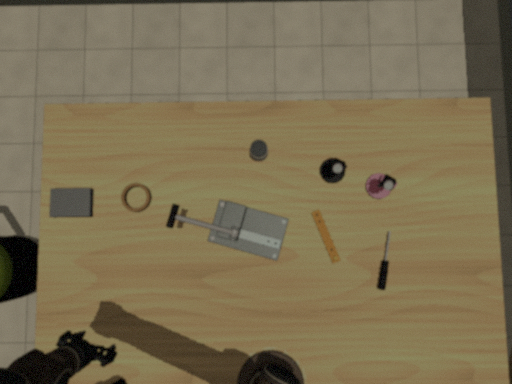

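```bash
cat > h.py <<'E'
import numpy as np,cv2
from scipy.spatial.transform import Rotation as Ro
def ray(c,u,v):
    d=np.array([(u-c['cx'])/c['fx'],(v-c['cy'])/c['fy'],1.]); R=np.array(c['R']);t=np.array(c['t'])
    return -R.T@t, R.T@d
def onz(c,u,v,z):
    o,d=ray(c,u,v); return o+d*(z-o[2])/d[2]
def dep(c,u,v,D):
    o,d=ray(c,u,v); return o+d*D
def proj(c,X):
    x=np.array(c['R'])@np.array(X,float)+np.array(c['t']); return np.array([c['fx']*x[0]/x[2]+c['cx'],c['fy']*x[1]/x[2]+c['cy']])
def tri(c1,p1,c2,p2):
    o1,d1=ray(c1,*p1);o2,d2=ray(c2,*p2)
    s=np.linalg.lstsq(np.c_[d1,-d2],o2-o1,rcond=None)[0]
    a=o1+d1*s[0];b=o2+d2*s[1]; return (a+b)/2,np.linalg.norm(a-b)
E
python3 - <<'E'
import numpy as np,cv2
p=np.load('pics/top0_p.npy')[:,:,::-1]
a=cv2.resize(p[180:280,155:305],None,fx=5,fy=5,interpolation=cv2.INTER_CUBIC)
cv2.imwrite('pics/ztop.png',a)
a=cv2.resize(p[140:215,300:410],None,fx=7,fy=7,interpolation=cv2.INTER_CUBIC)
cv2.imwrite('pics/ztopcam.png',a)
p=np.load('pics/scene0_p.npy')[:,:,::-1]
a=cv2.resize(p[125:235,200:310],None,fx=5,fy=5,interpolation=cv2.INTER_CUBIC)
cv2.imwrite('pics/zsc.png',a)
a=cv2.resize(p[220:310,160:260],None,fx=6,fy=6,interpolation=cv2.INTER_CUBIC)
cv2.imwrite('pics/zsccam.png',a)
E
```

```text
(no output)
```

View pics/ztop.png

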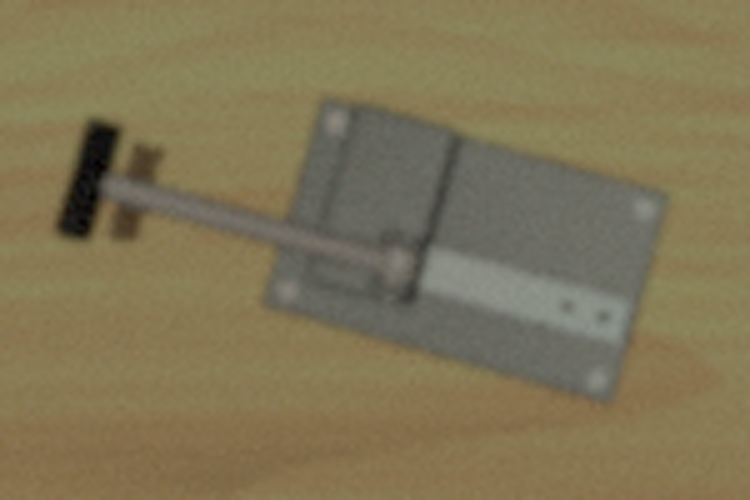

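View pics/ztopcam.png

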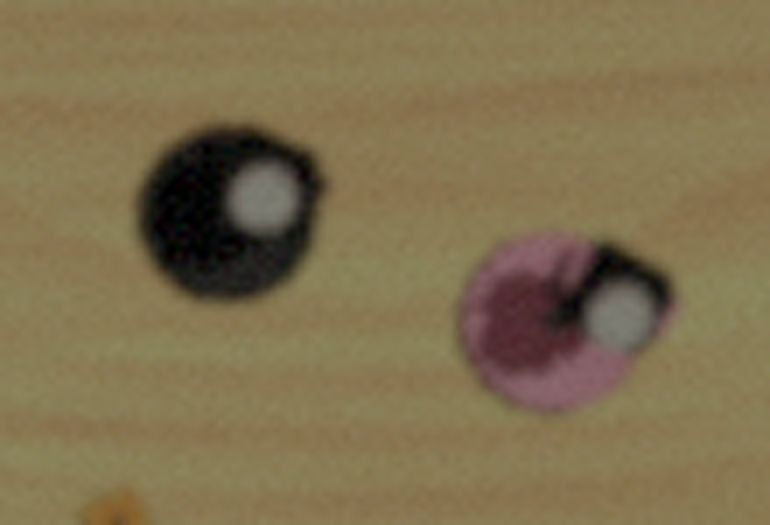

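View pics/zsc.png

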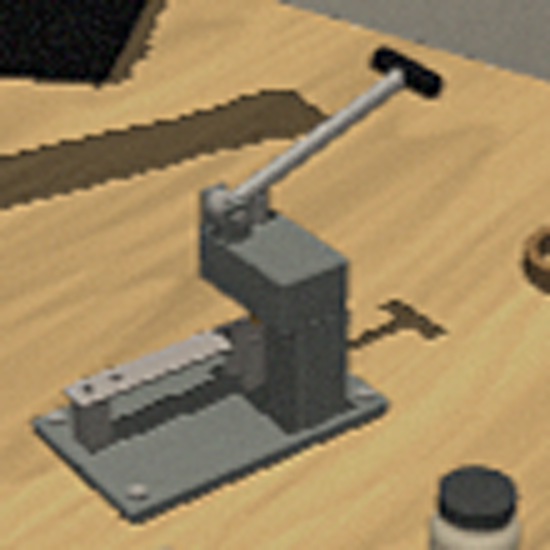

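View pics/zsccam.png

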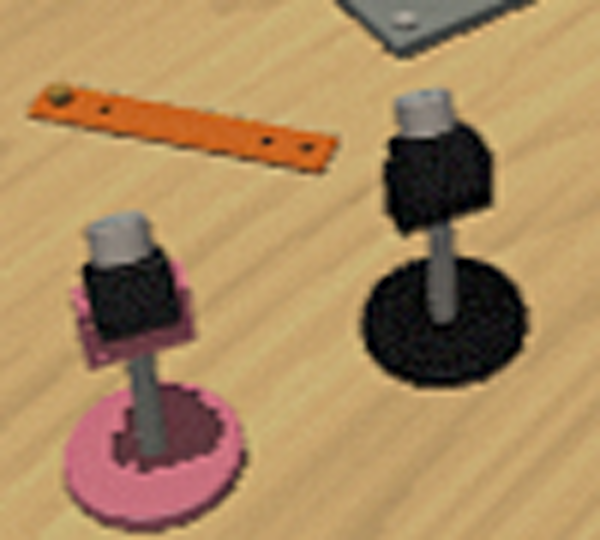

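Run:
```python
import numpy as np,cv2
from workcell import bot
from h import *
ct=bot.get_calibration('top');cs=bot.get_calibration('scene')
pix=np.array([[325,98],[665,190],[612,400],[265,302]])/5+[155-.4,180-.4]
X=np.array([onz(ct,u,v,15) for u,v in pix])[:,:2]
M=np.array([[95,65],[95,-185],[-55,-185],[-55,65.]])
Xc=X-X.mean(0);Mc=M-M.mean(0)
a=np.arctan2((Mc[:,0]*Xc[:,1]-Mc[:,1]*Xc[:,0]).sum(),(Mc*Xc).sum())
R=np.array([[np.cos(a),-np.sin(a)],[np.sin(a),np.cos(a)]])
o=X.mean(0)-R@M.mean(0)
print('press top',o,a,np.round(X-(M@R.T+o),1).tolist())
# scene: base corners near left (35,422),bottom(137,520),right(388,405)
pix=np.array([[137,508],[35,420],[388,402]])/5+[200-.4,125-.4]
print('scene corners',[np.round(onz(cs,u,v,15),1).tolist() for u,v in pix],'pred',np.round(np.array([[95,-185],[-55,-185],[95,65.]])@R.T+o,1).tolist())
# handle
ht=np.array([88,180])/5+[154.6,179.6]; hs=np.array([407,73])/5+[199.6,124.6]
print('handle tri',tri(ct,ht,cs,hs),'pred',R@[0,148]+o)
# camera foot, lens
ft=np.array([230,212])/7+[299.6,139.6]; fs=np.array([444,318])/6+[159.6,219.6]
print('foot',onz(ct,*ft,8),onz(cs,*fs,8), tri(ct,ft,cs,fs))
lt=np.array([264,196])/7+[299.6,139.6]; ls=np.array([424,97])/6+[159.6,219.6]
print('lens',tri(ct,lt,cs,ls))
for n,c in(('top',ct),('scene',cs)):
    d=np.load(f'pics/{n}0_d.npy'); q=np.round(lt if n=='top' else ls).astype(int); print(n,d[q[1]-2:q[1]+3,q[0]-2:q[0]+3].tolist()); print(dep(c,*q,d[q[1],q[0]]))
```

```text
press top [516.26046176 134.5259937 ] -0.2814893610047231 [[-2.8, -2.5], [-0.2, 3.9], [1.4, 1.1], [1.6, -2.5]]
scene corners [[553.4, -62.9, 15.0], [414.9, -26.4, 15.0], [625.1, 165.2, 15.0]] pred [[556.1, -69.6], [412.0, -27.9], [625.6, 170.6]]
handle tri (array([557.62448342, 277.10197074, 245.5428986 ]), np.float64(0.32002990031916717)) pred [557.37289336 276.70112503]
foot [ 720.41121664 -225.86782156    8.        ] [ 720.91347459 -225.76832588    8.        ] (array([ 720.61005234, -225.75811645,    7.78883784]), np.float64(0.4416277008202017))
lens (array([ 705.33407412, -216.97578946,  147.22197247]), np.float64(0.18865414875257042))
top [[1227.4923095703125, 1233.1265869140625, 1232.1842041015625, 1230.658447265625, 1223.99365234375], [1230.8157958984375, 1231.35107421875, 1231.927001953125, 1229.7774658203125, 1228.9693603515625], [1233.108642578125, 1234.7069091796875, 1229.3131103515625, 1231.0755615234375, 1234.110595703125], [1228.8975830078125, 1232.1077880859375, 1232.1021728515625, 1231.870849609375, 1233.9095458984375], [1236.3599853515625, 1235.9842529296875, 1234.7509765625, 1235.115478515625, 1232.476806640625]]
[ 703.86397228 -215.84838817  148.12249424]
scene [[1362.0496826171875, 1363.1666259765625, 1361.095947265625, 1361.5706787109375, 1361.504150390625], [1356.114990234375, 1136.137939453125, 1130.948486328125, 1128.02001953125, 1124.7491455078125], [1124.7977294921875, 1121.2626953125, 1120.0054931640625, 1115.9879150390625, 1116.16259765625], [1115.01904296875, 1112.9195556640625, 1116.1905517578125, 1115.4765625, 1110.6885986328125], [1112.129638671875, 1115.177001953125, 1112.76220703125, 1110.9649658203125, 1118.0523681640625]]
[ 709.27059171 -222.49356486  151.9431282 ]
```

```bash
cat >> h.py <<'E'
def state(bot):
    s=bot.sense(); return s['time'],np.array(s['tcp_pos']),Ro.from_rotvec(s['eef_rot']),s
def delta(bot,target,Rt=None):
    t,p,R,s=state(bot)
    print('t',round(t,2),'tcp',np.round(p,1),'F',np.round(s['ft_force'],1),'w',round(s['gripper_width'],1),'q',np.round(s['qpos'],2))
    print('shift units total',np.round(R.inv().apply(np.array(target)-p)/25,2))
    if Rt is not None:
        print('turn units total',np.round((R.inv()*Rt).as_rotvec()/np.deg2rad(5),2))
def snap(bot,n,name):
    c=bot.get_calibration(n); p,d=bot.capture(n)
    cv2.imwrite(f'pics/{name}.png',np.ascontiguousarray(p[:,:,::-1])); np.savez(f'pics/{name}.npz',p=p,d=d,**{k:np.array(v) for k,v in c.items()})
    return c,p,d
E
python3 - <<'E'
from workcell import bot
from h import *
c,p,d=snap(bot,'wrist','w0'); R=np.array(c['R']);t=np.array(c['t'])
_,tp,Rt,_=state(bot)
print(c['fx'],c['fy'],c['cx'],c['cy']); print('cam in tool',Rt.inv().apply(-R.T@t-tp)); print('cam axes in tool (rows x,y,z)',np.round(Rt.inv().apply(R),3))
print('tool axes',np.round(Rt.as_matrix().T,3))
delta(bot,[558,277,300])
E
```

```text
289.31882210021564 289.31882210021564 250.32169123379018 192.8077899556226
cam in tool [  81.94270495   -0.19868888 -143.24109447]
cam axes in tool (rows x,y,z) [[ 0.     1.     0.001]
 [-0.948  0.001 -0.317]
 [-0.317 -0.001  0.948]]
tool axes [[-0.914  0.406 -0.   ]
 [ 0.406  0.914 -0.001]
 [-0.001 -0.001 -1.   ]]
t 0.15 tcp [212.9 479.6 230.7] F [-0.6  0.6  0.3] w 85.2 q [ 1.15  0.13 -0.04  1.41 -0.    1.57]
shift units total [-15.9   -1.81  -2.77]
```

View pics/w0.png

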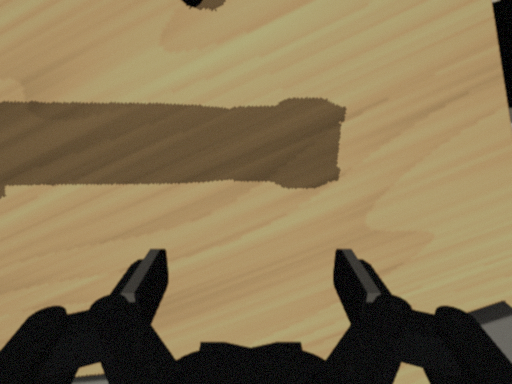

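Request:
apply_moves(series="-1 -0.1 -0.2 0 0 0; -1 -0.1 -0.2 0 0 0; -1 -0.1 -0.2 0 0 0; -1 -0.1 -0.2 0 0 0; -1 -0.1 -0.2 0 0 0", gripper=0, grip_force=40)

```text
time: 0.57
tcp_pos: [321.4, 416.7, 253.3]
eef_rot: [-0.636, -3.073, 0.01]
ft_force: [0.8, 0.3, -1.3]
gripper_width: 25.4
```

Request:
apply_moves(series="-1 -0.1 -0.2 0 0 0; -1 -0.1 -0.2 0 0 0; -1 -0.1 -0.2 0 0 0; -1 -0.1 -0.2 0 0 0; -1 -0.1 -0.2 0 0 0")

```text
time: 0.98
tcp_pos: [435.8, 351.6, 277.9]
eef_rot: [-0.635, -3.071, 0.013]
ft_force: [0.4, 1.2, 0.4]
gripper_width: -0.2
```

Request:
apply_moves(series="-1 -0.1 -0.2 0 0 -1; -1 -0.1 -0.2 0 0 -1; -1 -0.1 -0.2 0 0 -1; -0.7 -0.5 -0.2 0 0 -1; 0 0 0 0 0 -1")

```text
time: 1.4
tcp_pos: [527.6, 300.8, 296.7]
eef_rot: [0.066, -3.132, 0.015]
ft_force: [-0.1, 1.4, 0.2]
gripper_width: 0.1
```

```bash
cat >> h.py <<'E'
A=-0.2815; PO=np.array([516.3,134.5]); RP=np.array([[np.cos(A),-np.sin(A)],[np.sin(A),np.cos(A)]])
def pw(x,y,z): return np.r_[RP@[x,y]+PO,z]
py=np.r_[RP@[0,1],0]
def frame(x,z):
    x=np.array(x,float);z=np.array(z,float); z/=np.linalg.norm(z); x=x-z*(x@z); x/=np.linalg.norm(x); return Ro.from_matrix(np.c_[x,np.cross(z,x),z])
RG=frame(-py,[0,0,-1])
E
python3 - <<'E'
from workcell import bot
from h import *
delta(bot,pw(0,153,300),RG)
E
```

```text
t 1.4 tcp [527.6 300.8 296.7] F [-0.1  1.4  0.2] w 0.1 q [ 0.52  0.31  0.34  1.61 -0.    0.48]
shift units total [-1.21 -0.83 -0.13]
turn units total [ -0.03  -0.15 -14.29]
```

Request:
apply_moves(series="-0.5 -0.4 0 0 0 -1; -0.6 -0.3 0 0 0 -1; -0.1 0 0 0 0 -1; 0 0 0 0 0 -1; 0 0 0 0 0 -1")

```text
time: 1.82
tcp_pos: [562.3, 283.6, 293.9]
eef_rot: [0.77, -3.031, 0.013]
ft_force: [0.2, 0.6, -0.4]
gripper_width: 0.0
```

Request:
apply_moves(series="0 0 0 0 0 -1; 0 0 0 0 0 -1; 0 0 0 0 0 -1; 0 0 0 0 0 -1; 0 0 0 0 0 -1")

```text
time: 2.23
tcp_pos: [562.6, 282.8, 290.9]
eef_rot: [1.434, -2.771, 0.007]
ft_force: [0.1, 1.1, 0.6]
gripper_width: 0.1
```

Request:
apply_moves(series="0 0 0 0 0 -1; 0 0 0 0 0 -1; 0 0 0 0 0 -1; 0 0 0 0 0 -1; 0 0 0 0 0 0")

```text
time: 2.65
tcp_pos: [562.3, 282.7, 288.4]
eef_rot: [1.916, -2.457, -0.001]
ft_force: [-0.2, -0.1, 0.0]
gripper_width: -0.0
```

Run:
```python
from workcell import bot
from h import *
delta(bot,pw(0,153,262),RG)
c,p,d=snap(bot,'wrist','w1'); print(proj(c,pw(0,148,245)),proj(c,pw(0,0,60)),proj(c,pw(0,-175,65)))
```

```text
t 2.65 tcp [562.3 282.7 288.4] F [-0.2 -0.1  0. ] w -0.0 q [ 0.47  0.37  0.4   1.63 -0.   -0.86]
shift units total [0.06 0.11 1.06]
turn units total [ 0.18 -0.24  0.41]
[253.50518522 210.98208433] [254.07281604  33.64445612] [ 261.43048493 -171.74641566]
```

View pics/w1.png

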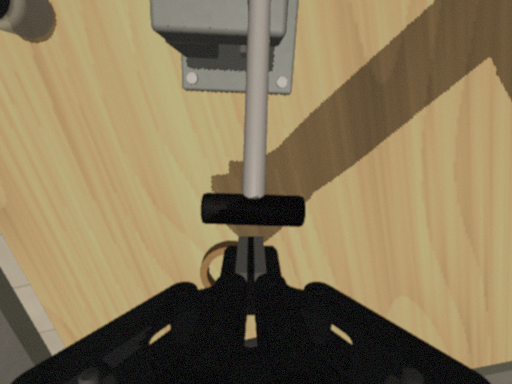

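Request:
apply_moves(series="0 0 0.5 0 0 0; 0 0 0.4 0 0 0; 0 0 0.4 0 0 0; 0 0 0.4 0 0 0; 0 0 0.4 0 0 0")

```text
time: 3.12
tcp_pos: [562.6, 283.5, 235.8]
eef_rot: [1.902, -2.476, -0.002]
ft_force: [0.3, 2.6, 4.4]
gripper_width: 0.3
```

Request:
apply_moves(series="0 0 0.5 0 0 0; 0 0 0.5 0 0 0; 0 0 0.5 0 0 0; 0 0 0.5 0 0 0; 0 0 0.4 0 0 0")

```text
time: 3.53
tcp_pos: [563.9, 287.5, 176.8]
eef_rot: [1.9, -2.496, -0.006]
ft_force: [-1.3, -2.0, 6.0]
gripper_width: 0.0
```

Run:
```python
from workcell import bot
from h import *
delta(bot,pw(0,153,144),RG)
c,p,d=snap(bot,'wrist','w2')
```

```text
t 3.53 tcp [563.9 287.5 176.8] F [-1.3 -2.   6. ] w 0.0 q [ 0.47  0.34  0.11  1.35  0.   -0.83]
shift units total [0.28 0.12 1.31]
turn units total [ 0.07 -0.02  0.14]
```

View pics/w2.png

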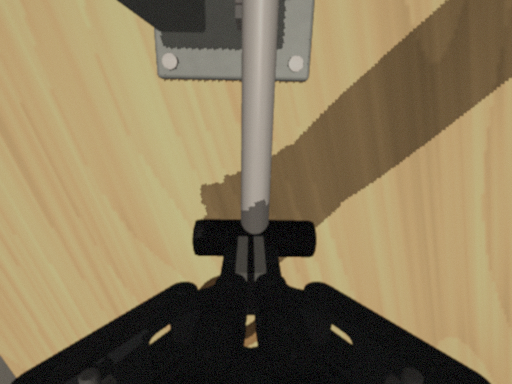

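Request:
apply_moves(series="0.1 0 0.4 0 0 0; 0.1 0 0.4 0 0 0; 0.1 0 0.3 0 0 0; 0 0 0.3 0 0 0; 0 0 0.3 0 0 0")

```text
time: 4.0
tcp_pos: [563.1, 283.1, 140.9]
eef_rot: [-1.892, 2.498, 0.009]
ft_force: [-17.5, -9.7, 61.3]
gripper_width: 0.2
```

Request:
apply_moves(series="0 0 0.3 0 0 0; 0 0 0.3 0 0 0; 0 0 0.3 0 0 0; 0 0 0.3 0 0 0; 0 0 0.3 0 0 0")

```text
time: 4.42
tcp_pos: [563.2, 283.3, 142.2]
eef_rot: [-1.864, 2.479, 0.0]
ft_force: [-15.2, -6.3, 39.3]
gripper_width: -0.1
```

Run:
```python
from workcell import bot
from h import *
delta(bot,pw(0,153,144),RG)
c,p,d=snap(bot,'scene','s2')
cv2.imwrite('pics/s2z.png',cv2.resize(p[125:235,200:310,::-1],None,fx=5,fy=5,interpolation=cv2.INTER_CUBIC))
```

```text
t 4.42 tcp [563.2 283.3 142.2] F [-15.2  -6.3  39.3] w -0.1 q [ 0.46  0.3  -0.01  1.21  0.01 -0.83]
shift units total [ 0.12  0.15 -0.08]
turn units total [-0.28  0.37  0.  ]
```

View pics/s2z.png

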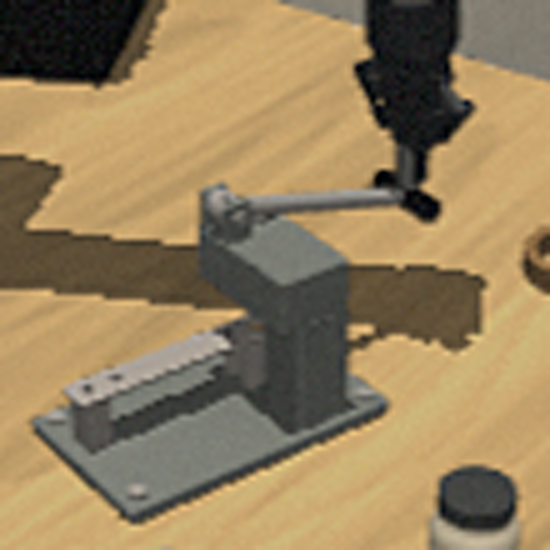

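Request:
apply_moves(series="0 0 -0.4 0 0 0; 0 0 -0.5 0 0 0; 0 0 -0.6 0 0 0; 0 0 -0.7 0 0 0; 0 0 -0.8 0 0 0")

```text
time: 4.88
tcp_pos: [560.5, 281.3, 225.0]
eef_rot: [-1.851, 2.477, -0.002]
ft_force: [-0.1, -1.8, 0.9]
gripper_width: -0.1
```

Request:
apply_moves(series="0 0 -0.9 0 0 0; 0 0 -0.9 0 0 0; 0 0 -0.9 0 0 0; 0 0 -0.9 0 0 0; 0 0 -0.9 0 0 0")

```text
time: 5.3
tcp_pos: [553.9, 275.8, 341.0]
eef_rot: [-1.845, 2.489, -0.002]
ft_force: [-0.4, 0.4, -0.3]
gripper_width: -0.2
```

Run:
```python
from workcell import bot
from h import *
delta(bot,pw(0,-105,270),RG)
c,p,d=snap(bot,'scene','s3')
cv2.imwrite('pics/s3z.png',cv2.resize(p[125:235,200:310,::-1],None,fx=5,fy=5,interpolation=cv2.INTER_CUBIC))
```

```text
t 5.3 tcp [553.9 275.8 341. ] F [-0.4  0.4 -0.3] w -0.2 q [ 0.46  0.31  0.43  1.65  0.01 -0.82]
shift units total [10.14 -0.19  2.5 ]
turn units total [-0.32  0.39 -0.15]
```

View pics/s3z.png

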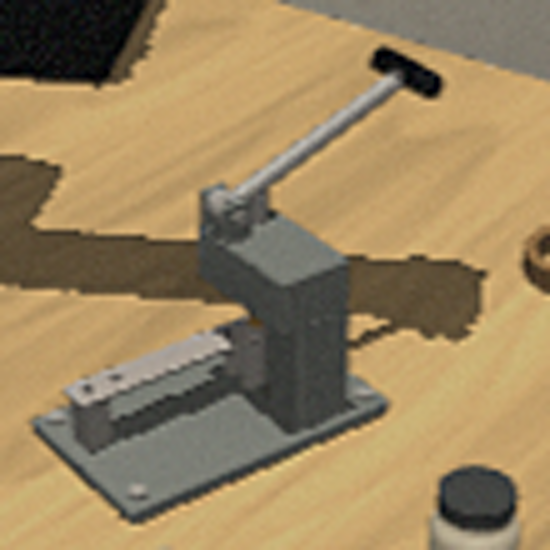

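Request:
apply_moves(series="1 0 0 -0.1 0.1 0; 1 0 0 -0.1 0.1 0; 1 0 0 -0.1 0.1 0; 1 0 0 0 0.1 0; 1 0 0 0 0 0", gripper=60)

```text
time: 5.77
tcp_pos: [517.7, 156.3, 342.5]
eef_rot: [-1.869, 2.52, -0.003]
ft_force: [0.3, -0.4, -0.1]
gripper_width: 59.4
```

Request:
apply_moves(series="1 0 0 0 0 0; 1 0 0 0 0 0; 1 0 0.3 0 0 0; 1 0 0.5 0 0 0; 1 0 0.5 0 0 0")

```text
time: 6.18
tcp_pos: [478.6, 31.0, 309.0]
eef_rot: [-1.864, 2.525, -0.004]
ft_force: [-0.3, -0.1, -0.6]
gripper_width: 59.9
```

Run:
```python
from workcell import bot
from h import *
delta(bot,pw(0,-105,200),RG)
c,p,d=snap(bot,'wrist','w3')
for y in (-175,-22,0): print(y,proj(c,pw(-15,y,65)),proj(c,pw(15,y,65)))
```

```text
t 6.18 tcp [478.6  31.  309. ] F [-0.3 -0.1 -0.6] w 59.9 q [ 0.07  0.05  0.05  1.56 -0.   -1.21]
shift units total [-0.2  -0.28  4.36]
turn units total [-0.05  0.01 -0.2 ]
-175 [255.72317834 109.54391072] [232.43429003 109.95881925]
-22 [256.91680372 218.81233292] [236.31681352 219.11019428]
0 [257.0661204  232.48127721] [236.80254336 232.76576648]
```

View pics/w3.png

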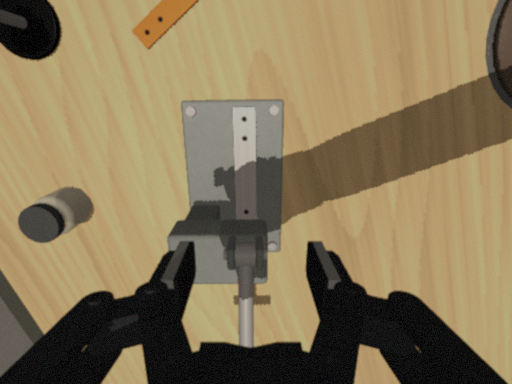

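Request:
apply_moves(series="-0.1 -0.1 0.9 0 0 0; -0.1 -0.1 0.9 0 0 0; 0 -0.1 0.9 0 0 0; 0 0 0.8 0 0 -0.1; 0 0 0.7 0 0 -0.1")

```text
time: 6.65
tcp_pos: [483.9, 25.8, 199.7]
eef_rot: [-1.868, 2.525, -0.009]
ft_force: [-0.4, -0.3, -0.4]
gripper_width: 59.9
```

Run:
```python
from workcell import bot
from h import *
delta(bot,pw(0,-105,200),RG)
c,p,d=snap(bot,'wrist','w4')
for y in (-175,-22,0): print(y,proj(c,pw(-15,y,65)),proj(c,pw(15,y,65)))
cv2.imwrite('pics/w4z.png',cv2.resize(p[40:300,130:370,::-1],None,fx=2.2,fy=2.2,interpolation=cv2.INTER_CUBIC))
```

```text
t 6.65 tcp [483.9  25.8 199.7] F [-0.4 -0.3 -0.4] w 59.9 q [ 0.06  0.05 -0.19  1.32 -0.   -1.22]
shift units total [-0.34 -0.03 -0.01]
turn units total [-0.06 -0.03 -0.17]
-175 [264.79625989 119.13156656] [232.69806314 119.60786094]
-22 [264.65709257 262.23114968] [237.40901824 262.51493441]
0 [264.64046924 279.32417687] [237.97182919 279.58783463]
```

View pics/w4z.png

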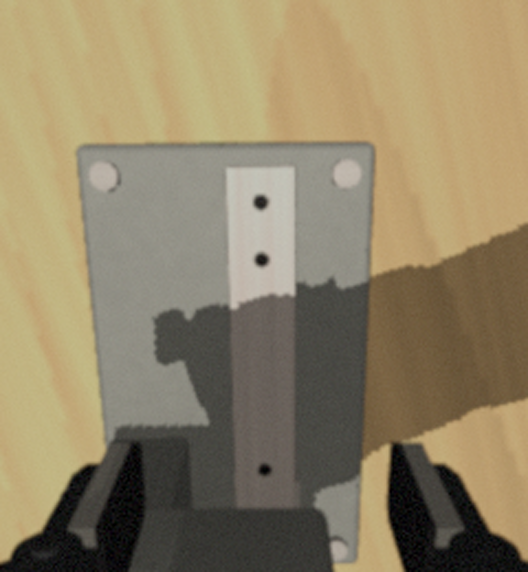

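Request:
apply_moves(series="-0.1 0 0.8 0 0 -0.1; 0 0 0.9 0 0 -0.1; 0 0 0.9 0 0 0; 0 0 0.8 0 0 0; 0 0 0.7 0 0 0")

```text
time: 7.12
tcp_pos: [483.3, 27.5, 92.9]
eef_rot: [1.884, -2.512, 0.007]
ft_force: [-0.7, 0.4, -0.9]
gripper_width: 60.4
```

Run:
```python
from workcell import bot
from h import *
delta(bot,pw(0,-110,42),RG)
c,p,d=snap(bot,'wrist','w5')
```

```text
t 7.12 tcp [483.3  27.5  92.9] F [-0.7  0.4 -0.9] w 60.4 q [ 0.06  0.09 -0.39  1.09 -0.   -1.23]
shift units total [-0.09 -0.07  2.04]
turn units total [-0.03 -0.05 -0.02]
```

View pics/w5.png

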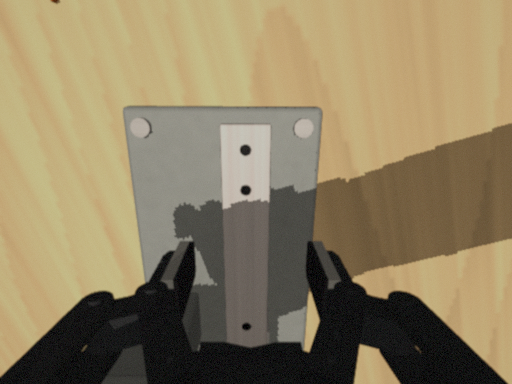

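Request:
apply_moves(series="0 -0.1 0.6 0 0 0; 0 0 0.6 0 0 0; 0 0 0.5 0 0 0; 0 0 0.3 0 0 0; 0 0 0 0 0 0")

```text
time: 7.58
tcp_pos: [483.4, 26.3, 39.9]
eef_rot: [1.876, -2.51, 0.002]
ft_force: [-0.5, -0.3, -0.3]
gripper_width: 60.2
```

Run:
```python
from workcell import bot
from h import *
delta(bot,pw(0,-110,42),RG)
c,p,d=snap(bot,'wrist','w6')
```

```text
t 7.58 tcp [483.4  26.3  39.9] F [-0.5 -0.3 -0.3] w 60.2 q [ 0.06  0.13 -0.47  0.98 -0.01 -1.23]
shift units total [-0.12 -0.06 -0.09]
turn units total [ 0.04 -0.08 -0.07]
```

View pics/w6.png

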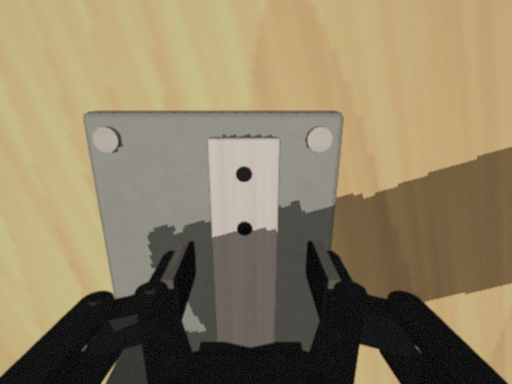

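Request:
apply_moves(series="0 -0.1 0 0 0 0; 0 0 0 0 0 0; 0 0 0 0 0 0; 0 0 0 0 0 0; 0 0 0 0 0 0", gripper=20, grip_force=70)

```text
time: 8.05
tcp_pos: [488.9, 25.7, 44.9]
eef_rot: [1.878, -2.515, 0.007]
ft_force: [-0.8, 0.7, -0.5]
gripper_width: 28.0
```

Request:
apply_moves(series="0 0 0 0 0 0; 0 0 0 0 0 0; 0 0 0 0 0 0; 0 0 0 0 0 0; 0 0 0 0 0 0")

```text
time: 8.47
tcp_pos: [488.9, 25.7, 45.2]
eef_rot: [1.878, -2.515, 0.008]
ft_force: [0.2, 0.5, 0.7]
gripper_width: 28.2
```

Run:
```python
from workcell import bot
from h import *
delta(bot,pw(0,-110,42),RG)
c,p,d=snap(bot,'wrist','w7')
```

```text
t 8.47 tcp [488.9  25.7  45.2] F [0.2 0.5 0.7] w 28.2 q [ 0.06  0.13 -0.45  0.99 -0.01 -1.23]
shift units total [-0.08  0.16  0.13]
turn units total [-0.03 -0.06 -0.07]
```

View pics/w7.png

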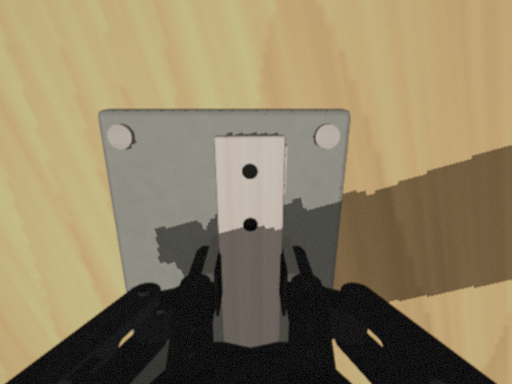

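Request:
apply_moves(series="0 0 -0.2 0 0 0; 0 0 -0.2 0 0 0; 0 0 0 0 0 0; 0 0 0 0 0 0; 0 0 0 0 0 0")

```text
time: 8.93
tcp_pos: [489.0, 25.8, 56.5]
eef_rot: [1.878, -2.515, 0.008]
ft_force: [0.6, 0.6, -0.6]
gripper_width: 28.4
```

Run:
```python
from workcell import bot
from h import *
a=np.load('pics/w7.npz'); e=onz(a,250,135.5,65); e1=onz(a,216,136,65); e2=onz(a,285,135.5,65)
t=np.array([488.9,25.7,45.2]); print('end rel tcp in tool',RG.inv().apply(e-t),np.linalg.norm(e1-e2), 'press y',py@(e-pw(0,0,65)))
delta(bot,pw(0,-110,54),RG)
c,p,d=snap(bot,'wrist','w8'); c,p,d=snap(bot,'scene','s8')
cv2.imwrite('pics/s8z.png',cv2.resize(p[125:235,200:310,::-1],None,fx=5,fy=5,interpolation=cv2.INTER_CUBIC))
```

```text
end rel tcp in tool [ 65.96656858   0.54279699 -19.8       ] 29.23293019616126 press y -178.0958170302101
t 8.93 tcp [489.   25.8  56.5] F [ 0.6  0.6 -0.6] w 28.4 q [ 0.06  0.12 -0.44  1.01 -0.01 -1.23]
shift units total [-0.08  0.16  0.1 ]
turn units total [-0.03 -0.06 -0.07]
```

View pics/w8.png

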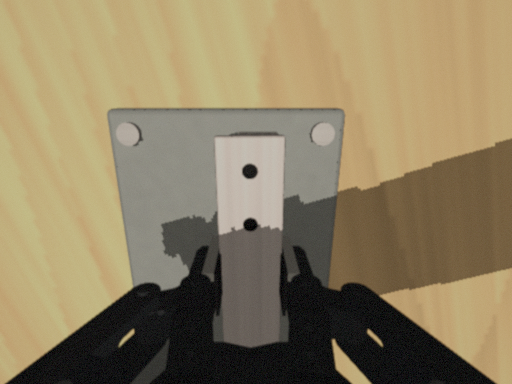

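View pics/s8z.png

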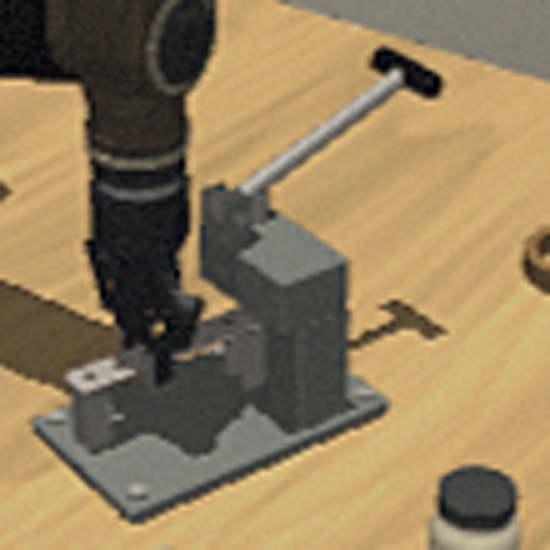

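Request:
apply_moves(series="0.4 0 -0.02 0 0 0; 0.7 0 -0.02 0 0 0; 0.8 0 -0.02 0 0 0; 0.9 0 -0.02 0 0 0; 1 0 -0.02 0 0 0")

```text
time: 9.45
tcp_pos: [459.4, -65.3, 58.1]
eef_rot: [1.889, -2.506, -0.001]
ft_force: [0.8, -0.1, -0.6]
gripper_width: 27.8
```

Run:
```python
from workcell import bot
from h import *
delta(bot,pw(0,-230,250),RG)
c,p,d=snap(bot,'wrist','w9')
```

```text
t 9.45 tcp [459.4 -65.3  58.1] F [ 0.8 -0.1 -0.6] w 27.8 q [-0.14  0.08 -0.48  1.02 -0.   -1.43]
shift units total [ 0.91  0.06 -7.68]
turn units total [ 0.03 -0.03  0.03]
```

View pics/w9.png

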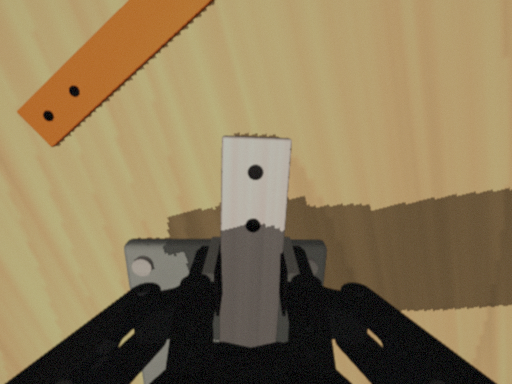

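Request:
apply_moves(series="0 0 -0.7 0 0 0; 0 0 -1 0 0 0; 0 0 -1 0 0 0; 0 0 -1 0 0 0; 0 0 -1 0 0 0")

```text
time: 9.92
tcp_pos: [451.2, -73.0, 173.1]
eef_rot: [1.867, -2.505, -0.014]
ft_force: [-0.0, -0.3, -1.3]
gripper_width: 27.8
```

Request:
apply_moves(series="0 -0.4 -1 0 0 0; 0.1 -0.8 -1 0 0 0; 0.1 -0.8 -0.8 0 0 0; 0.1 -0.8 0 0 0 0; 0.1 -0.8 0 0 0 0")

```text
time: 10.33
tcp_pos: [535.2, -110.9, 252.8]
eef_rot: [1.869, -2.51, -0.003]
ft_force: [-0.1, 0.2, -0.9]
gripper_width: 28.0
```

Request:
apply_moves(series="0 -0.7 0 0 0 0; 0 -0.4 0 0 0 0; 0 0 0 0 0 0; 0 0 0 0 0 0; 0 0 0 0 0 0")

```text
time: 10.75
tcp_pos: [564.5, -123.2, 251.5]
eef_rot: [1.865, -2.512, -0.002]
ft_force: [0.0, 0.1, -1.1]
gripper_width: 28.3
```

Run:
```python
from workcell import bot
from h import *
delta(bot,[570,-110,240],RG)
c,p,d=snap(bot,'wrist','w10'); print(proj(c,[705.3,-217,147.2]))
```

```text
t 10.75 tcp [ 564.5 -123.2  251.5] F [ 0.   0.1 -1.1] w 28.3 q [-0.21  0.24  0.14  1.48 -0.01 -1.49]
shift units total [-0.57 -0.06  0.45]
turn units total [ 0.1  -0.11 -0.14]
[ 57.24093546 138.2505735 ]
```

View pics/w10.png

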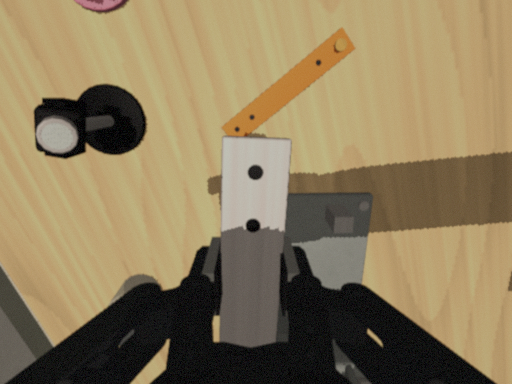

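Run:
```python
from h import *
a=np.load('pics/w10.npz'); p=a['p'][60:180,10:160,::-1]
cv2.imwrite('pics/w10z.png',cv2.convertScaleAbs(cv2.resize(p,None,fx=5,fy=5,interpolation=cv2.INTER_CUBIC),alpha=1.8,beta=30))
g=cv2.cvtColor(a['p'],cv2.COLOR_RGB2HSV); 
m=((g[:,:,1]<60)&(g[:,:,2]>90)).astype(np.uint8); m[:, 85:]=0; m[:90]=0;m[170:]=0
cs,_=cv2.findContours(m,cv2.RETR_EXTERNAL,cv2.CHAIN_APPROX_NONE); c=max(cs,key=cv2.contourArea); print(cv2.fitEllipse(c),cv2.contourArea(c))
print(onz(a,113,119,8))
```

```text
((56.15301513671875, 134.91793823242188), (34.04860305786133, 42.09075164794922), 110.21397399902344) 1122.5
[ 716.00365419 -227.55066724    8.        ]
```

View pics/w10z.png

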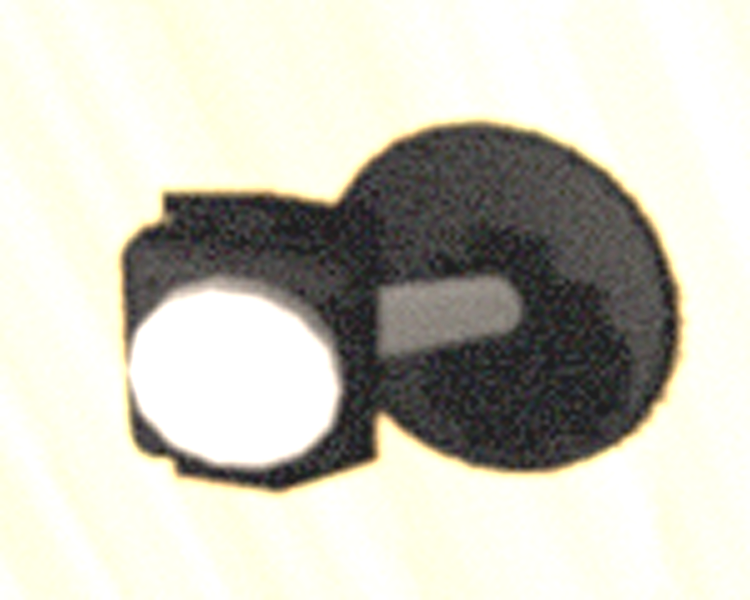

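Run:
```python
from h import *
a=np.load('pics/w10.npz'); p=a['p'][105:165,20:95,::-1]
cv2.imwrite('pics/w10y.png',cv2.resize(p,None,fx=9,fy=9,interpolation=cv2.INTER_CUBIC))
d=a['d']
print(np.round(d[112:162:4,30:92:5]).astype(int))
```

```text
[[379 248 248 250 251 253 254 257 260 261 263 297 366]
 [380 249 249 250 248 246 250 257 259 260 263 297 369]
 [381 248 250 238 238 240 240 243 256 261 263 298 317]
 [383 248 235 237 238 239 242 242 246 261 265 299 315]
 [386 252 235 237 238 239 242 244 246 249 267 300 318]
 [388 253 237 238 240 241 243 243 247 250 268 301 375]
 [388 254 238 239 241 243 244 246 247 248 269 303 376]
 [390 255 239 241 241 244 245 247 248 250 270 305 377]
 [390 390 256 240 242 246 246 247 249 251 271 307 379]
 [393 392 256 244 244 246 247 249 250 269 273 306 394]
 [394 396 394 275 274 266 251 267 269 271 274 395 394]
 [396 395 396 397 396 276 274 275 282 398 396 397 397]
 [397 397 399 398 399 399 397 398 400 400 399 399 399]]
```

View pics/w10y.png

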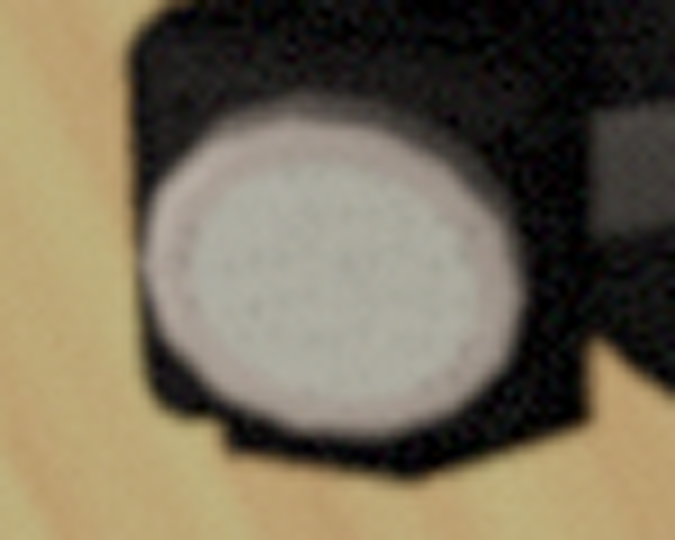

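```bash
cat >> h.py <<'E'
def lensfit(a,seed_lo=None):
    g=cv2.cvtColor(a['p'],cv2.COLOR_RGB2HSV)
    m=((g[:,:,1]<60)&(g[:,:,2]>90)).astype(np.uint8)
    u0,v0=proj(a,[705.3,-217,147.2]); w=np.zeros_like(m); cv2.circle(w,(int(u0),int(v0)),40,1,-1); m&=w
    n,l,s,ce=cv2.connectedComponentsWithStats(m); i=1+np.argmax(s[1:,4]); m=(l==i).astype(np.uint8)
    cs,_=cv2.findContours(m,cv2.RETR_EXTERNAL,cv2.CHAIN_APPROX_NONE); el=cv2.fitEllipse(max(cs,key=cv2.contourArea))
    me=cv2.erode(m,np.ones((5,5),np.uint8)); vs,us=np.nonzero(me)
    P=np.array([dep(a,u,v,a['d'][v,u]) for u,v in zip(us,vs)])
    for _ in range(4):
        c=np.median(P,0) if _==0 else P.mean(0); n=np.linalg.svd(P-c)[2][2]; r=(P-c)@n; P=P[np.abs(r)<max(2.5*np.median(np.abs(r)),.5)]
    n*=np.sign(n[2]); c=P.mean(0)
    o,dv=ray(a,*el[0]); L=o+dv*((c-o)@n)/(dv@n)
    return el,L,n,len(P),r.std()
E
python3 - <<'E'
from h import *
a=np.load('pics/w10.npz'); el,L,n,N,s=lensfit(a)
print(el,L,n,N,s,'lean',np.arccos(n[2]),'az',np.degrees(np.arctan2(n[1],n[0])))
print('focus',L+120*n, 'diam',el[1])
E
```

```text
((56.15301513671875, 134.91793823242188), (34.04860305786133, 42.09075164794922), 110.21397399902344) [ 701.10880392 -219.32248777  152.87979447] [0.74296763 0.4783928  0.46812331] 881 6.176041396002981 lean 1.0836305131277317 az 32.77726385617332
focus [ 790.26491965 -161.91535191  209.05459114] diam (34.04860305786133, 42.09075164794922)
```

```bash
python3 - <<'E'
s=open('h.py').read()
s=s.replace("    for _ in range(4):\n        c=np.median(P,0) if _==0 else P.mean(0);","    dd=a['d'][vs,us]; P=P[np.abs(dd-np.median(dd))<12]\n    for _ in range(6):\n        c=P.mean(0);").replace("P=P[np.abs(r)<max(2.5*np.median(np.abs(r)),.5)]","P=P[np.abs(r)<max(3*np.median(np.abs(r)),.5)]")
s=s.replace("np.linalg.svd(P-c)","np.linalg.svd(P-c,full_matrices=False)")
open('h.py','w').write(s)
E
python3 - <<'E'
from h import *
a=np.load('pics/w10.npz'); el,L,n,N,s=lensfit(a)
print(el,L,n,N,s,'lean',np.arccos(n[2]),'az',np.degrees(np.arctan2(n[1],n[0])))
print('focus',L+120*n, 'diam',el[1])
print(onz(a,112,120.5,8))
E
```

```text
((56.15301513671875, 134.91793823242188), (34.04860305786133, 42.09075164794922), 110.21397399902344) [ 703.99384674 -219.66302424  148.46953968] [-0.41864456  0.20268504  0.88524319] 822 0.7590100112648871 lean 0.48377972906842404 az 154.16624563761079
focus [ 653.75649977 -195.34081894  254.69872258] diam (34.04860305786133, 42.09075164794922)
[ 718.04853344 -226.19613964    8.        ]
```

```bash
cat >> h.py <<'E'
RC=np.array([[0,1,0.001],[-.948,.001,-.317],[-.317,-.001,.948]]); CT=np.array([81.94,-.2,-143.24])
def intool(a,u,v,D): # depth point in tool frame
    d=np.array([(u-a['cx'])/a['fx'],(v-a['cy'])/a['fy'],1.])*D; return RC.T@d+CT
def plate_in_tool(a):
    p=a['p'].astype(int); d=a['d']
    vs,us=np.mgrid[140:345,200:310]
    P=np.array([intool(a,u,v,d[v,u]) for v,u in zip(vs.ravel(),us.ravel())])
    s=(np.abs(P[:,2]+19.8)<6)&(np.abs(P[:,1])<20)&(P[:,0]>5)&(P[:,0]<75); P=P[s]
    s=np.abs(P[:,1])<11; Q=P[s]
    for _ in range(5):
        c=Q.mean(0); n=np.linalg.svd(Q-c,full_matrices=False)[2][2]; r=(Q-c)@n; Q=Q[np.abs(r)<max(3*np.median(np.abs(r)),.4)]
    return c,n*-np.sign(n[2]),len(Q),P
E
python3 - <<'E'
from h import *
for f in('w8','w10'):
    a=np.load(f'pics/{f}.npz'); c,n,N,P=plate_in_tool(a); n=n*np.sign(-n[2]); print(f,c,n,N)
    print(' z at x0: top face', c[2]-(n[0]*(0-c[0])+n[1]*(0-c[1]))/n[2])
    print([np.round([P[(P[:,0]>x)&(P[:,0]<x+5),1].min(),P[(P[:,0]>x)&(P[:,0]<x+5),1].max()],1).tolist() for x in (35,40,45,50,55,60)], P[:,0].max())
a=np.load('pics/w10.npz')
cv2.imwrite('pics/w10p.png',cv2.resize(a['p'][125:350,195:310,::-1],None,fx=2.6,fy=2.6,interpolation=cv2.INTER_CUBIC))
def onplane(a,u,v,z=-19.8):
    d=RC.T@np.array([(u-a['cx'])/a['fx'],(v-a['cy'])/a['fy'],1.]); return CT+d*(z-CT[2])/d[2]
for q in((222.5,138),(291,138),(255.8,172),(252.8,225.5)): print(q,onplane(a,*q))
E
```

```text
w8 [ 36.95386517   0.05231423 -22.19536533] [ 0.00137847  0.00224455 -0.99999653] 5821
 z at x0: top face -22.24642261499703
[[-15.3, 14.4], [-15.6, 14.3], [-15.4, 14.3], [-15.7, 14.4], [-15.5, 14.1], [-15.7, 14.3]] 64.87514381506149
w10 [ 3.65285649e+01  3.71398053e-03 -2.08193296e+01] [ 3.85454870e-02 -2.45378633e-04 -9.99256816e-01] 5757
 z at x0: top face -22.22838722250292
[[-13.7, 16.3], [-13.6, 16.7], [-13.5, 16.5], [-12.9, 16.8], [-12.7, 17.0], [-12.5, 17.3]] 64.4232806197877
(222.5, 138) [ 65.11156864 -12.1223054  -19.8       ]
(291, 138) [ 65.11552062  16.86904133 -19.8       ]
(255.8, 172) [ 50.30240866   2.07132571 -19.8       ]
(252.8, 225.5) [ 24.54666693   0.83914602 -19.8       ]
```

View pics/w10p.png

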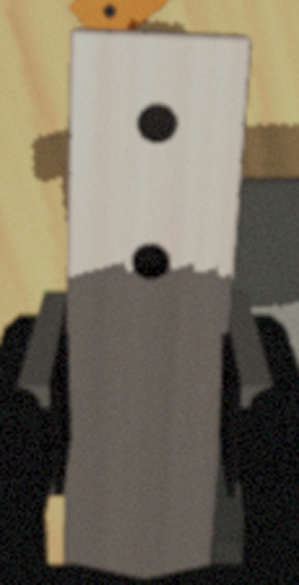

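```bash
cat >> h.py <<'E'
def final(foc,nl,ydir,zp,yp,pin):
    F=lambda y,z:(lambda y,z:np.c_[np.cross(y,z),y,z])((y-z*(y@z))/np.linalg.norm(y-z*(y@z)),z)
    z1=np.array(nl)/np.linalg.norm(nl); W=F(np.array(ydir,float),z1); T=F(np.array(yp,float),np.array(zp)/np.linalg.norm(zp))
    R=W@T.T; return foc-R@np.array(pin),Ro.from_matrix(R)
ZP=np.array([.0385,0,-.999]);YP=-np.array([.998,.047,.0385]);PIN=np.array([-109.6,-5.8,-21.4])
FOC=np.array([654.3,-194.5,254.3]); NL=np.array([-.4186,.2027,.8852])
E
python3 - <<'E'
from workcell import bot
from h import *
for az in (74,60,45):
    t,R=final(FOC,NL,[np.cos(np.radians(az)),np.sin(np.radians(az)),0],ZP,YP,PIN); print(az,t); delta(bot,t,R)
E
```

```text
74 [ 626.72677689 -302.59520938  246.62516599]
t 10.8 tcp [ 564.3 -123.1  251.6] F [-0.7 -0.  -1.1] w 28.2 q [-0.21  0.24  0.14  1.48 -0.01 -1.49]
shift units total [ 6.15 -4.47  0.22]
turn units total [ 5.57  1.31 -0.33]
60 [ 607.30376653 -294.21182071  235.52057378]
t 10.8 tcp [ 564.3 -123.1  251.6] F [-0.7 -0.  -1.1] w 28.2 q [-0.21  0.24  0.14  1.48 -0.01 -1.49]
shift units total [ 6.05 -3.63  0.67]
turn units total [5.59 0.7  2.1 ]
45 [ 589.18888971 -280.11259868  223.72572545]
t 10.8 tcp [ 564.3 -123.1  251.6] F [-0.7 -0.  -1.1] w 28.2 q [-0.21  0.24  0.14  1.48 -0.01 -1.49]
shift units total [ 5.71 -2.78  1.15]
turn units total [5.57 0.03 4.73]
```

Request:
apply_moves(series="0.3 -0.2 -0.2 0.7 0.1 0.3; 0.5 -0.3 -0.2 0.9 0.1 0.3; 0.6 -0.3 0 0.9 0.1 0.3; 0.6 -0.3 0 0.9 0.1 0.4; 0.6 -0.3 0 0.9 0.1 0.4")

```text
time: 11.22
tcp_pos: [572.8, -195.5, 266.8]
eef_rot: [-1.562, 2.469, -0.493]
ft_force: [-0.1, 0.3, -0.8]
gripper_width: 28.3
```

Run:
```python
from workcell import bot
from h import *
az=60
t,R=final(FOC,NL,[np.cos(np.radians(az)),np.sin(np.radians(az)),0],ZP,YP,PIN); print(az,t); delta(bot,t,R)
c,p,d=snap(bot,'wrist','w11'); print(proj(c,[705.3,-217,147.2]))
```

```text
60 [ 607.30376653 -294.21182071  235.52057378]
t 11.22 tcp [ 572.8 -195.5  266.8] F [-0.1  0.3 -0.8] w 28.3 q [-0.29 -0.03 -0.19  1.04 -0.08 -1.43]
shift units total [ 2.93 -2.25  2.32]
turn units total [1.21 0.18 0.38]
[182.50142383 211.5638912 ]
```

View pics/w11.png

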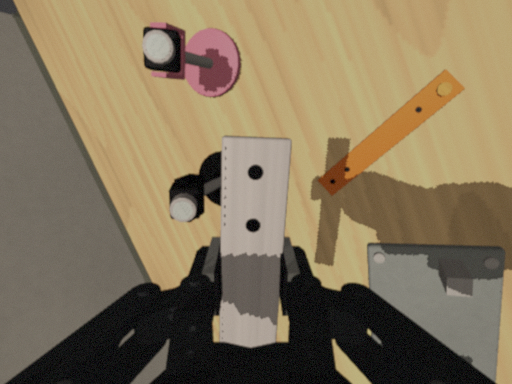

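```bash
sed -i 's/int(v0)),40,1/int(v0)),28,1/' h.py
python3 - <<'E'
from h import *
for f in('w10','w11'):
    a=np.load(f'pics/{f}.npz'); el,L,n,N,s=lensfit(a)
    print(el,L,n,N,s,'lean',np.arccos(n[2]),'az',np.degrees(np.arctan2(n[1],n[0])),'focus',L+120*n)
a=np.load('pics/w11.npz'); c,n,N,P=plate_in_tool(a); print(c,n,N)
E
```

```text
((56.15301513671875, 134.91793823242188), (34.04860305786133, 42.09075164794922), 110.21397399902344) [ 703.99384674 -219.66302424  148.46953968] [-0.41864456  0.20268504  0.88524319] 822 0.7590100112648871 lean 0.48377972906842404 az 154.16624563761079 focus [ 653.75649977 -195.34081894  254.69872258]
((182.18869018554688, 208.84877014160156), (23.977540969848633, 26.7564640045166), 122.27999114990234) [ 703.2411011  -220.07175635  148.20495338] [-0.4066523   0.20642252  0.88995711] 336 0.6763926508413751 lean 0.47354522152446 az 153.08699943407657 focus [ 654.44282522 -195.30105408  254.99980616]
[ 3.65150281e+01  8.67971179e-03 -2.08316578e+01] [ 0.03909394 -0.00141467 -0.99923454] 5705
```

Request:
apply_moves(series="0.7 -0.5 0.4 0.6 0.1 0.2; 0.7 -0.5 0.5 0.6 0.1 0.2; 0.6 -0.5 0.5 0 0 0; 0.5 -0.4 0.5 0 0 0; 0.3 -0.3 0.3 0 0 0")

```text
time: 11.68
tcp_pos: [596.7, -291.5, 243.8]
eef_rot: [-1.476, 2.432, -0.629]
ft_force: [0.8, 0.4, -1.8]
gripper_width: 28.3
```

```bash
sed -i 's/^FOC=.*$/FOC=np.array([654.2,-195.0,254.8]); NL=np.array([-.413,.2045,.8876])/' h.py; tail -2 h.py|cut -c1-60
python3 - <<'E'
from workcell import bot
from h import *
az=60
t,R=final(FOC,NL,[np.cos(np.radians(az)),np.sin(np.radians(az)),0],ZP,YP,PIN); print(az,t); delta(bot,t,R)
E
```

```text
ZP=np.array([.0385,0,-.999]);YP=-np.array([.998,.047,.0385])
FOC=np.array([654.2,-195.0,254.8]); NL=np.array([-.413,.2045
60 [ 606.89240203 -294.6361317   236.40455396]
t 11.68 tcp [ 596.7 -291.5  243.8] F [ 0.8  0.4 -1.8] w 28.3 q [-0.43 -0.   -0.26  0.82 -0.05 -1.54]
shift units total [-0.09 -0.23  0.45]
turn units total [-0.13  0.02 -0.02]
```

Request:
apply_moves(series="-0.1 -0.1 0.2 -0.1 0 0; 0 -0.1 0.2 0 0 0; 0 0 0.1 0 0 0; 0 0 0 0 0 0; 0 0 0 0 0 0")

```text
time: 12.1
tcp_pos: [607.4, -293.5, 233.0]
eef_rot: [-1.482, 2.441, -0.612]
ft_force: [-0.1, 0.5, -0.8]
gripper_width: 28.2
```

Run:
```python
from workcell import bot
from h import *
az=60
t,R=final(FOC,NL,[np.cos(np.radians(az)),np.sin(np.radians(az)),0],ZP,YP,PIN); print(az,t); delta(bot,t,R)
a,p,d=snap(bot,'wrist','w12'); a=dict(np.load('pics/w12.npz'));c,n,N,P=plate_in_tool(a); print(c,n,N)
a,p,d=snap(bot,'scene','s12'); print('focus scene px',proj(a,FOC),proj(a,[704,-219.7,148.3]),proj(a,FOC+5*NL))
cv2.imwrite('pics/s12z.png',cv2.resize(p[170:290,140:270,::-1],None,fx=5,fy=5,interpolation=cv2.INTER_CUBIC))
a,p,d=snap(bot,'top','t12'); print('focus top px',proj(a,FOC+5*NL))
cv2.imwrite('pics/t12z.png',cv2.resize(p[140:260,270:400,::-1],None,fx=5,fy=5,interpolation=cv2.INTER_CUBIC))
```

```text
60 [ 606.89240203 -294.6361317   236.40455396]
t 12.1 tcp [ 607.4 -293.5  233. ] F [-0.1  0.5 -0.8] w 28.2 q [-0.43  0.03 -0.25  0.82 -0.05 -1.53]
shift units total [ 0.05 -0.07 -0.12]
turn units total [ 0.04  0.03 -0.01]
[ 3.64018872e+01 -2.40821216e-02 -2.08179792e+01] [ 0.03936092  0.00446944 -0.99921506] 5697
focus scene px [220.78252461 197.65073733] [229.31194135 235.78052898] [220.42310442 196.04140103]
focus top px [336.93891215 179.68680514]
```

View pics/s12z.png

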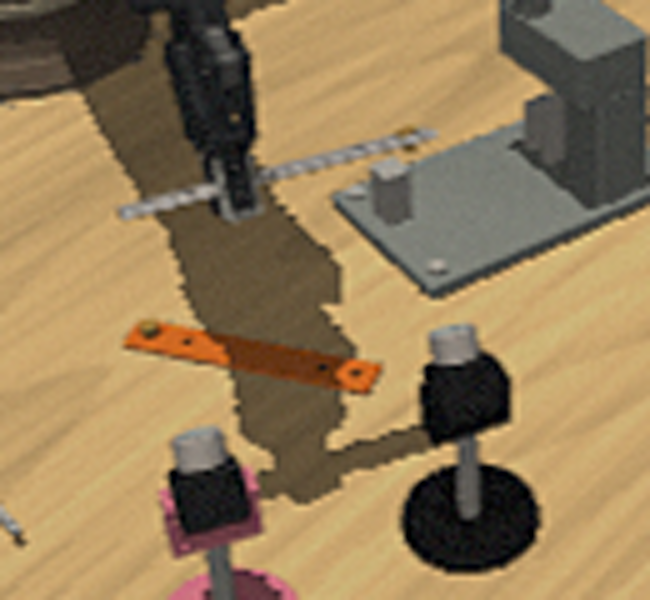

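View pics/t12z.png

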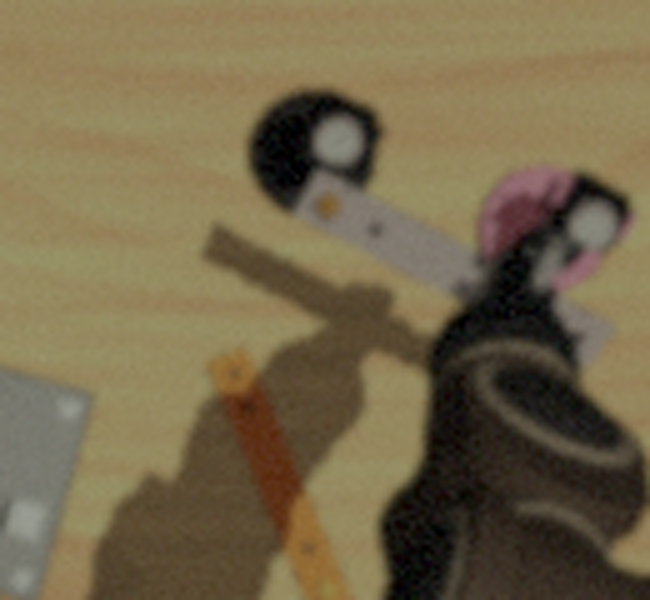

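View pics/w12.png

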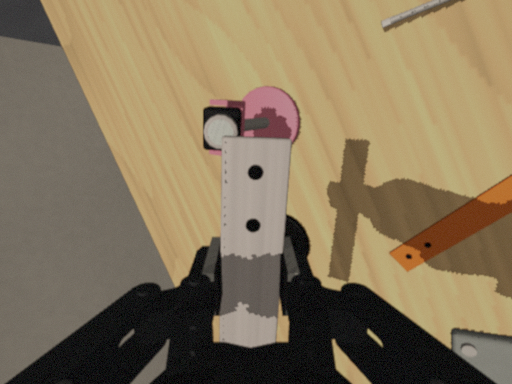

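Run:
```python
from workcell import bot
from h import *
q={}
for n in('s12','t12'):
    a=np.load(f'pics/{n}.npz'); g=cv2.cvtColor(a['p'],cv2.COLOR_RGB2HSV); u0,v0=proj(a,FOC+7*NL)
    m=((g[:,:,0]>10)&(g[:,:,0]<28)&(g[:,:,1]>90)).astype(np.uint8); w=np.zeros_like(m); cv2.circle(w,(int(round(u0)),int(round(v0))),5 if n=='t12' else 4,1,-1)
    vs,us=np.nonzero(m&w); wt=g[vs,us,1].astype(float)-80; q[n]=(np.average(us,weights=wt),np.average(vs,weights=wt)); print(n,(u0,v0),q[n],len(us))
s=np.load('pics/s12.npz');t=np.load('pics/t12.npz')
P,e=tri(s,(221.2,197),t,(335.2,180.8)); print('tri eye',P,e,'target',FOC+7*NL)
P,e=tri(s,q['s12'],t,q['t12']); print('tri',P,e)
# kinematic
_,p,R,_=state(bot); k=p+R.apply(PIN); print('kin pin under',k,'err',k-FOC, 'angle',np.arccos(R.apply(ZP)@NL/np.linalg.norm(NL)))
# lens reseen in same views
P,e=tri(s,(np.array([455,342])/5+[139.6,169.6]),t,(np.array([340,140])/5+[269.6,139.6])); print('lens tri',P,e)
```

```text
s12 (np.float64(220.27922026625416), np.float64(195.39714674220843)) (np.float64(219.86143695014664), np.float64(194.23460410557186)) 34
t12 (np.float64(336.91678199282336), np.float64(179.8933138544919)) (np.float64(335.18901453957994), np.float64(180.7285945072698)) 14
tri eye [ 650.30635872 -189.72307258  252.75314216] 1.1774835162125035 target [ 651.309  -193.5685  261.0132]
tri [ 647.87846932 -189.4302084   261.71101305] 2.7961780181070677
kin pin under [ 654.57889232 -194.11045462  252.09729481] err [ 0.37889232  0.88954538 -2.70270519] angle 0.023085407612420773
lens tri [ 706.95823062 -218.71336747  140.33883798] 1.5352292658866409
```

Run:
```python
from h import *
for n in('s12','t12'):
    a=np.load(f'pics/{n}.npz'); u,v=[int(x) for x in proj(a,FOC+5*NL)]
    print(n,u-15,v-13); cv2.imwrite(f'pics/{n}q.png',cv2.resize(a['p'][v-13:v+13,u-15:u+15,::-1],None,fx=20,fy=20,interpolation=cv2.INTER_NEAREST))
```

```text
s12 205 183
t12 321 166
```

View pics/s12q.png

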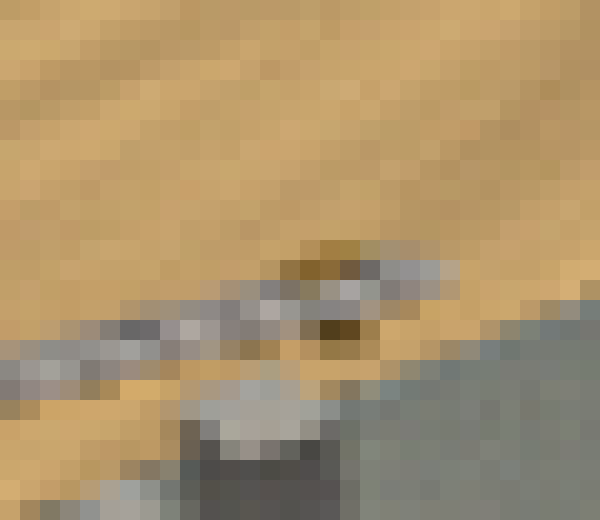

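View pics/t12q.png

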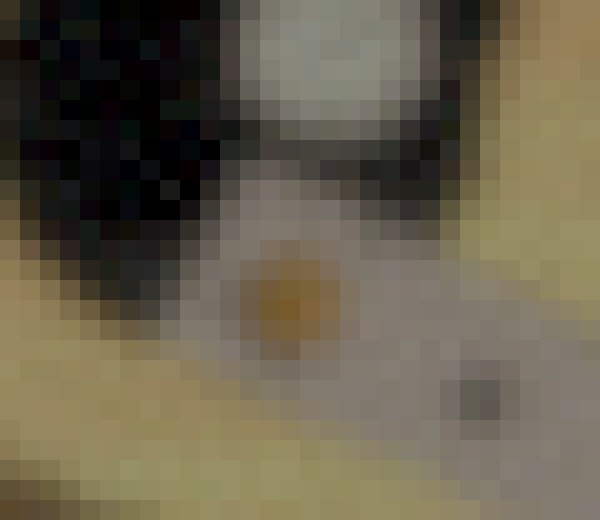

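Run:
```python
from h import *
s=np.load('pics/s12.npz');t=np.load('pics/t12.npz')
P,e=tri(s,(221,195.4),t,(335.1,180.5)); print('head',P,e,'-> under',P-6.5*NL,'err',P-6.5*NL-FOC)
print('predicted scene head/shank px at kin',proj(s,np.array([654.6,-194.1,252.1])+6.5*NL),proj(s,np.array([654.6,-194.1,252.1])-4*NL))
print('predicted top',proj(t,np.array([654.6,-194.1,252.1])+7*NL))
# relative check lens in top pixel
print('lens top pred',proj(t,[703.8,-219.8,148.3]),'seen', np.array([330,40])/20+[320.5,165.5])
```

```text
head [ 650.00262131 -188.94616644  258.04713738] 0.11045117849594079 -> under [ 652.68712131 -190.27541644  252.27773738] err [-1.51287869  4.72458356 -2.52226262]
predicted scene head/shank px at kin [220.65613774 196.21921582] [221.40904069 199.59145194]
predicted top [336.42339446 179.88635406]
lens top pred [338.27403571 167.99195756] seen [337.  167.5]
```

Run:
```python
from workcell import bot
from h import *
t,p,R,s=state(bot); print(t,np.round(s['qd'],4),p,s['gripper_width'],'err',p+R.apply(PIN)-FOC)
a=np.load('pics/s12.npz'); b=np.load('pics/scene0_p.npy'); print('handle region diff',np.abs(a['p'][130:150,265:295].astype(int)-b[130:150,265:295]).mean())
print(bot.close_job())
```

```text
12.25 [-0.0035 -0.002   0.0001 -0.0026  0.0004 -0.0004] [ 607.23964127 -293.66640758  233.35249451] 27.92017425677463 err [ 0.37889232  0.88954538 -2.70270519]
handle region diff 4.395555555555555
the job is handed in; nothing more can be done
None
```

I pushed the handle down to its stop with the closed fingertips and held it there. I let it rise, gripped the plate across its width, lifted it about 11 mm, drew it out and handed the job in at 12.25 s. `close_job` gave no verdict, so what follows rests on my own checks.

**Press:**
- At the stop the fingertips stood at z 142 mm, against 144 mm expected, with 40–60 N on the tool.
- The scene image shows the handle back where it started. In the final image the pin's shank shows below the plate, so the pin is through.
- I could not read the `press_lever` or `pin` joints directly.

**Final hold:**
- **Pin position:** from the arm's pose and the plate's measured place in the gripper, the pin is about 3 mm from the focus point, mostly low.
- **Angle:** the underside is about 0.02 rad off square to the lens.
- **Lens:** two wrist depth views agreed to about 1 mm on the focus point and 0.01 rad in lean (0.47 and 0.48 rad).
- **Stillness:** the arm was still and the gripper opening steady at about 28 mm.

**Disagreements:**
- The scene and top cameras put the pin about 5–6 mm from the focus. The top camera also showed the lens about 4 mm to the same side, so I took most of that as calibration offset and left the pose alone.
- The plate turned about 2.7° in the grip and tipped about 2° while I drew it out. I measured this and allowed for it; in the three later wrist views the tip had not changed.
- I did not measure the bystanders again at the end. I made no contact with them or the camera stand that I know of.

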